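# Free a fallen sleeve wedged in a tray corner and stand it on its flange

### The arm

A 6-joint arm with a two-finger parallel gripper is mounted at the origin on a cart in front of the work surface, level with it; the furniture and walls round the work are solid. World frame = base frame: x ahead of the robot, y to its left, z up, the work surface at z = 0. Lengths are in mm, angles in rad, forces in N, time in s.
With the tool pointing down it reaches from about 350 to 875 mm from the base axis. Payload 4.2 kg.
Tool frame: the origin (TCP) lies between the finger pads; the fingertips stand 11 mm ahead of it and the grasp point (between the pads) lies 8 mm behind it; z points along the fingers, y is the direction in which the jaws open and shut (so a half turn about z gives the same grasp; the last joint's range is limited). The gripper opens to 85 mm and grips with 20 to 120 N. Pads are 22 mm wide; open, the fingers measure 114 mm over their backs; the gripper's body (76 mm by 85 mm) begins 54 mm behind the grasp point. The pads swing forward as they close: fully open they stand 13 mm farther back than shut.
Start: joints at [-0.966, 0.385, 0.008, 0, -1.194, -0.259], TCP at [211.858, -587.976, 242.312] pointing down, gripper open.
Joint ranges: [-3.14, 3.14], [-1.21, 2.06], [-1.07, 1.41], [-3.16, 2.05], [-2.99, -0.16], [-3.1, 3.1]. Speed limits (rad/s): [2.79, 2.79, 3.14, 3.14, 3.14, 3.14].

### API

Orientations are given as a unit quaternion [x, y, z, w].
In Python, from bench import * gives the robot as it stands.
- The arm moves only by the tool servo_tool, never from a script. Its argument "rows" is a list of rows, each a list of 7 numbers: the opening, from 0 (shut) to 1 (fully open), then the shift along the tool's x, y, z in cm, then the turn, a rotation vector about the tool's x, y, z in degrees. A call has 1 to 12 rows; each row shifts and turns the commanded pose from where the row before left it, along the tool's axes as they then stand; what a row does not reach is not made up. A row lasts 1/10 s, in which the tool goes at most 50 mm and 8.59 degrees, less where a joint would pass 70% of its speed; a pose out of reach is approached as far as the arm can. A call is refused whole if a number of a shift passes 5 or a number of a turn 8.59, either way. A call with a gripper value outside its range is refused whole. The fingers move at their own pace and stop on an object; the grip force is fixed at half the most. Time passes only in rows, so rows that do not move let the fingers close. It gives the time, the measured TCP pose, the force and the opening at its end, in the units of the state.
- read_state(): the state, without advancing time (a new reading comes with each control period).
- get_image(name): name is "side" or "top"; returns a dict with "image" (400x640x3 uint8, red, green, blue), "mtx" (3x3 intrinsics, pixels), "extrinsics" (4x4, takes a point from camera to world coordinates). Camera axes: x right, y up, looking along -z (the intrinsics and any distortion apply to the point x, -y, -z); pixel columns grow to the right and rows downward; lengths in mm; the calibration is good to about 2 mm. A picture is of the moment at which its call begins. There is no depth.
- job_done(): hands the job in, once; it reports no verdict.
The state is a dict: "clock": time; "joints": joint angles; "joint_vel": joint speeds; "joint_efforts": joint torques, N m; "position": TCP position; "ee_rot": TCP orientation; "contact_force": force on the tool from outside, world axes, zero at the start; "wrist_torque": the same for the moment, N m; "gripper_width": finger opening in mm.
Only numpy, scipy, OpenCV 4.12 (cv2) and the standard library are available. Lean on these libraries where they do the work, as an engineer would, in place of code of your own. Each camera call takes 0.05 s, during which the arm holds its last target. There are 200 camera calls.

### The job

One of the three flanged steel sleeves in the low steel tray has fallen over: it lies along the far wall, its barrel end wedged under the corner plate. Draw it out without prying it hard against that plate, and stand it upright on its flange on the open floor of the tray, a finger's width or more clear of the walls. Do not drop it or let it fall over again, and leave the two other sleeves standing where they are.

Things in the scene. Friction and masses are not known exactly. Their poses are not given: they have to be found in the camera images.
- tray: Fixed low open steel tray, grey, dark rubber mat. Outside 270 mm (its x) by 360 mm (its y), 71 mm high on 18 mm skids; walls 3 mm: inner faces at x = +-132, y = +-177 mm; inner floor at z = 21 mm. Origin: centre of the underside; +x points away from the robot to the far long wall, +y left, z up. Under the rim of each corner a fixed steel triangle: legs 90 mm along x, 110 mm along y, z = 68 to 71 mm.
- corner_plate_fl: The far left corner plate of the tray (+x, +y corner), above the fallen sleeve's barrel end. Fixed. Origin: its right-angled corner, underside (tray x = 132, y = 177, z = 68 mm); axes as the tray's. It reaches 90 mm along the left wall (-x) and 110 mm along the far wall (-y); its free edge is the diagonal.
- sleeve_mid (a point): Fallen sleeve, solid turned steel, loose, 0.4 to 0.8 kg, 124 mm long: flange 59 mm across, 9 mm thick; barrel 42.4 mm across. Point: on its axis, half-way along. Its +y runs along the axis from flange (face at y = -62, shoulder at y = -53 mm) to barrel end (y = +62), and points up when it stands on its flange, this point then 62 mm above the floor. Nothing else in the tray lies on its side.
- sleeve_flange (a point): Centre of the fallen sleeve's flange face (its foot when standing); axes as the sleeve's. At the start it is the right-hand end. The flange is 2 to 9 mm off the far wall, so wall and barrel are only 10 to 17 mm apart at the barrel's mid-height. It lies on flange rim and barrel end, the barrel end 4 degrees low, and can roll about its axis.
- sleeve_end (a point): Centre of the fallen sleeve's barrel end face. A thin pin shows 18 mm beyond it (looks only, cannot be felt). At the start 20 to 45 mm from the left wall, 20 to 50 mm of the barrel under the corner plate with 1 to 4 mm to spare: lifting it there jams it. Slid 75 mm to the right along the wall it is clear of the plate.
- sleeve_b_mid (a point): Right one of the two standing sleeves (same part, same axes), loose, on its flange nearer the robot in the tray. Point: on its axis, half-way up, 62 mm above the tray's floor.
- sleeve_c_mid (a point): Left one of the two standing sleeves: the same, loose, on its flange nearer the robot in the tray. Point: on its axis, half-way up, 62 mm above the tray's floor.

How it is judged:
By the outcome, as a careful person would: the job done as asked, in the order asked, and still so for the second after the job is handed in, with the robot touching nothing.
It also fails if it takes over 72 s, if anything falls off the work surface, if the arm or the gripper's body presses on something with over 40 N, if the wrist force passes 120 N, or if a joint passes its speed limit or range.

## Working session

There is one attempt and no reset: what is moved stays moved. The work goes in short steps, Python scripts to look and compute and a tool call to move; the robot and the scene stay as the last step left them, time stands still between calls to the robot, and variables do not carry over. Pictures are saved under pics/ and viewed, about 8 in all and at most 12, crops included, and the job is handed in when it is done.

Besides the shell and the picture viewer there is one more tool, called after "Emit:" as name(argument=value, ...), one argument or row to a line, values as JSON. servo_tool: Moves the arm, as the interface text tells. Its arguments: {"type":"object","properties":{"rows":{"type":"array","items":{"type":"array","items":{"type":"number"}}}},"required":["rows"]}

```bash
mkdir -p pics; ls; cat > h.py <<'E'
from bench import *
import numpy as np, cv2
from scipy.spatial.transform import Rotation as R
def snap(n,f):
    g=get_image(n); np.savez('pics/'+f+'.npz',**{k:np.array(v) for k,v in g.items()})
    cv2.imwrite('pics/'+f+'.png',g['image'][:,:,::-1]); return g
def load(f): return np.load('pics/'+f+'.npz')
def ray(g,u,v):
    K=g['mtx'];E=g['extrinsics'];d=np.linalg.solve(K,[u,v,1.]);d=E[:3,:3]@[d[0],-d[1],-d[2]];return E[:3,3],d
def atz(g,u,v,z):
    o,d=ray(g,u,v);return o+d*(z-o[2])/d[2]
def proj(g,p):
    E=g['extrinsics'];c=E[:3,:3].T@(np.array(p,float)-E[:3,3]);q=g['mtx']@[c[0],-c[1],-c[2]];return q[:2]/q[2]
E
python3 - <<'E'
from h import *
for n in('top','side'):
    g=snap(n,n+'0');print(g['mtx'],g['extrinsics'].round(2),[k for k in g])
print(read_state())
E
```

```text
pics
[[410.24855456   0.         320.78593367]
 [  0.         410.24855456 191.59010175]
 [  0.           0.           1.        ]] [[-0.0000e+00  9.9000e-01 -1.1000e-01  4.7738e+02]
 [-1.0000e+00  0.0000e+00  4.0000e-02  1.1829e+02]
 [ 4.0000e-02  1.1000e-01  9.9000e-01  9.5166e+02]
 [ 0.0000e+00  0.0000e+00  0.0000e+00  1.0000e+00]] ['image', 'mtx', 'extrinsics']
[[461.38231884   0.         308.91848352]
 [  0.         461.38231884 205.18219868]
 [  0.           0.           1.        ]] [[-8.9000e-01  2.1000e-01 -4.0000e-01  2.0835e+02]
 [-4.5000e-01 -4.3000e-01  7.9000e-01  8.1142e+02]
 [-1.0000e-02  8.8000e-01  4.7000e-01  5.0478e+02]
 [ 0.0000e+00  0.0000e+00  0.0000e+00  1.0000e+00]] ['image', 'mtx', 'extrinsics']
{'clock': 0.1, 'joints': array([-9.66373986e-01,  3.85472801e-01,  6.79771270e-03, -4.12916204e-04,
       -1.19398608e+00, -2.58598555e-01]), 'joint_vel': array([-0.00045075, -0.00194801,  0.00264219,  0.002877  , -0.00138335,
        0.00021136]), 'joint_efforts': array([-2.42952001e-04, -3.93320024e+01,  1.88929117e+01,  4.19798613e+00,
       -2.56772662e-03, -3.68988140e-08]), 'position': array([ 211.71086899, -587.54142949,  241.35214506]), 'ee_rot': array([-1.71976456e-01,  9.85100600e-01,  9.27213620e-04, -2.15667274e-04]), 'contact_force': array([ 0.38216946, -0.41108866,  1.20235514]), 'wrist_torque': array([ 0.00947064, -0.0762721 , -0.0051365 ]), 'gripper_width': 85.2242194543575}
```

View pics/top0.png

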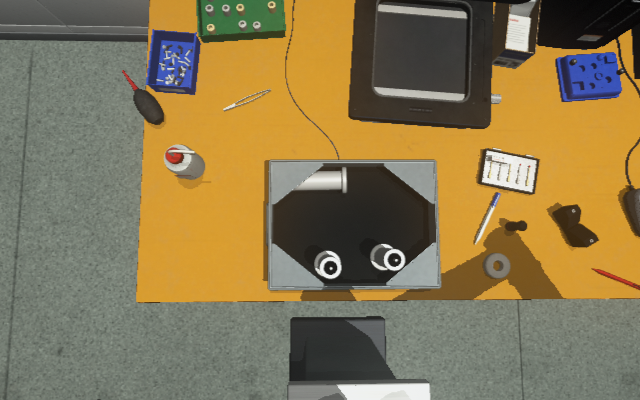

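View pics/side0.png

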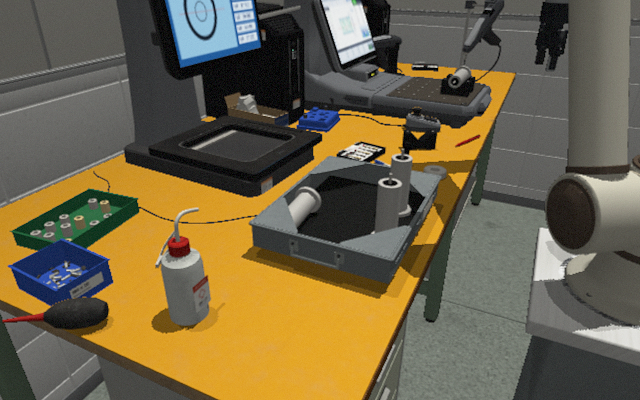

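The top view shows the tray (corners about (267,160), (437,160), (440,289), (268,289)), the fallen sleeve at row 180 with its flange at col 346, and the standing sleeves at (328,266) and (393,259). The side view agrees. I'll enlarge the tray region.

```bash
python3 - <<'E'
import cv2
a=cv2.imread('pics/top0.png')[150:300,258:450];cv2.imwrite('pics/top0c.png',cv2.resize(a,None,fx=4,fy=4,interpolation=cv2.INTER_CUBIC))
E
```

```text
(no output)
```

View pics/top0c.png

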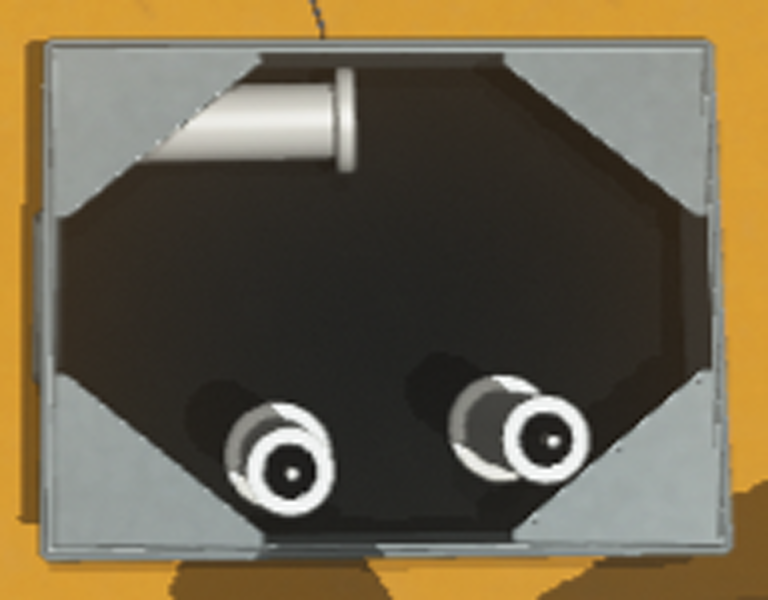

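```bash
cat >> h.py <<'E'
def cp(u,v): return (u+.5)/4-.5+258,(v+.5)/4-.5+150
E
python3 - <<'E'
from h import *
from scipy.optimize import least_squares
g=load('top0')
C=[(46,40),(713,40),(731,550),(42,558)];L=[(135,180),(135,-180),(-135,-180),(-135,180)]
P=np.array([atz(g,*cp(*c),71)[:2] for c in C]);L=np.array(L,float);print(P.round(1))
def f(p):
    c,s=np.cos(p[2]),np.sin(p[2]);return (L@np.array([[c,s],[-s,c]])+p[:2]-P).ravel()
r=least_squares(f,[450,100,0]);x0,y0,a=r.x;print(r.x,np.degrees(a),r.fun.round(1))
def T(p): 
    c,s=np.cos(a),np.sin(a);d=p[:2]-r.x[:2];return np.array([c*d[0]+s*d[1],-s*d[0]+c*d[1]])
def show(n,u,v,z): p=atz(g,*cp(u,v),z);print(n,p.round(1),'tray',T(p).round(1))
# flange top at z~21+59=80
show('flange face top',357,120,80-15); show('flange far',345,67,50);show('flange near',345,172,50);show('flange rightmost',357,120,51)
show('shoulder',333,120,72)
show('barrel far',290,84,49);show('barrel near',290,160,49)
show('C top',290,472,145);show('B top',546,440,145)
show('C flange',278,455,30);show('B flange',500,428,30)
E
```

```text
[[ 643.3  198.7]
 [ 644.4 -167. ]
 [ 369.1 -167.2]
 [ 367.8  198. ]]
[5.06152210e+02 1.56268878e+01 2.76007213e-03] 0.15814048428864508 [-2.6 -2.7 -2.8  3.   2.6  2.5  2.9 -2.7]
flange face top [600.6  29.4  65. ] tray [94.5 13.5]
flange far [632.5  34.3  50. ] tray [126.4  18.3]
flange near [573.6  34.9  50. ] tray [67.5 19. ]
flange rightmost [602.5  28.   51. ] tray [96.4 12.1]
shoulder [599.6  43.1  72. ] tray [93.5 27.3]
barrel far [623.  65.  49.] tray [117.   49.1]
barrel near [580.4  65.3  49. ] tray [74.3 49.4]
C top [417.   71.8 145. ] tray [-89.   56.4]
B top [431.7 -53.6 145. ] tray [-74.7 -69.1]
C flange [417.7  71.8  30. ] tray [-88.3  56.4]
B flange [431.9 -52.4  30. ] tray [-74.4 -67.9]
```

Emit:
servo_tool(
  rows=[
    [1, 0, 0, 0, 0, 0, 6.6],
    [1, 0, 0, 0, 0, 0, 6.6],
    [1, 0, 0, 0, 0, 0, 6.6],
    [1, -2, 3.4, 0, 0, 0, 0],
    [1, -2, 3.4, 0, 0, 0, 0],
    [1, -2, 3.4, 0, 0, 0, 0],
    [1, -2, 3.4, 0, 0, 0, 0],
    [1, -2, 3.4, 0, 0, 0, 0],
    [1, -2, 3.4, 0, 0, 0, 0],
    [1, -2, 3.4, 0, 0, 0, 0],
    [1, -2, 3.4, 0, 0, 0, 0],
    [1, -2, 3.4, 0, 0, 0, 0],
  ],
)

```text
clock: 1.3
position: [392.1, -280.3, 242.1]
ee_rot: [-0.0, 1.0, 0.0, -0.0]
contact_force: [0.9, -0.7, 0.6]
gripper_width: 85.4
```

Emit:
servo_tool(
  rows=[
    [0.6, -2, 3.4, 0, 0, 0, 0],
    [0.6, -2, 3.4, 0, 0, 0, 0],
    [0.6, -2, 3.4, 0, 0, 0, 0],
    [0.6, -2, 3.4, 0, 0, 0, 0],
    [0.6, -2, 3.4, 0, 0, 0, 0],
    [0.6, -2, 3.4, 0, 0, 0, 0],
    [0.6, -2, 3.4, 0, 0, 0, 0],
    [0.6, -2, 3.4, 0, 0, 0, 0],
    [0.6, 0, 0, 0, 0, 0, 0],
  ],
)

```text
clock: 2.2
position: [553.5, -6.5, 241.4]
ee_rot: [-0.002, 1.0, 0.0, -0.0]
contact_force: [0.1, -0.4, -0.3]
gripper_width: 51.1
```

```bash
python3 -c "
from h import *
s=read_state();print(s);print(R.from_quat(s['ee_rot']).as_matrix().round(4))"
```

```text
{'clock': 2.2, 'joints': array([ 2.80924663e-01,  2.64356530e-01, -1.70748448e-01, -2.09303107e-04,
       -1.13592557e+00, -1.84724397e+00]), 'joint_vel': array([-0.04871292, -0.03031235, -0.05261729, -0.00459814, -0.02298438,
        0.03211105]), 'joint_efforts': array([  0.75240215, -32.10737228,  18.89479101,   4.11635175,
         0.09279669,  -0.15200239]), 'position': array([553.53107737,  -6.53862085, 241.35446453]), 'ee_rot': array([-2.19440650e-03,  9.99997581e-01,  5.90282396e-05, -1.38699045e-04]), 'contact_force': array([ 0.11518249, -0.3843509 , -0.31427693]), 'wrist_torque': array([-0.04225563,  0.05010795,  0.01778308]), 'gripper_width': 51.094036862271324}
[[-1.0e+00 -4.4e-03 -3.0e-04]
 [-4.4e-03  1.0e+00  1.0e-04]
 [ 3.0e-04  1.0e-04 -1.0e+00]]
```

Emit:
servo_tool(
  rows=[
    [0.6, -0.7, 2, 1, 0, 0, 0],
    [0.6, -0.7, 2, 2, 0, 0, 0],
    [0.6, 0, 0, 4, 0, 0, 0],
    [0.6, 0, 0, 3, 0, 0, 0],
    [0.6, 0, 0, 2, 0, 0, 0],
    [0.6, 0, 0, 0, 0, 0, 0],
    [0.6, 0, 0, 0, 0, 0, 0],
  ],
)

```text
clock: 2.9
position: [565.9, 29.8, 122.6]
ee_rot: [-0.0, 1.0, -0.0, -0.0]
contact_force: [-0.2, 0.2, 0.4]
gripper_width: 51.0
```

```bash
python3 -c "
from h import *
s=snap('side','side1');t=snap('top','top1')
a=cv2.resize(s['image'][120:300,240:450,::-1],None,fx=3.8,fy=3.3,interpolation=cv2.INTER_CUBIC);cv2.imwrite('pics/side1c.png',a)
print(read_state()['position'])
"
```

```text
[566.67538368  30.10466596 123.86732427]
```

View pics/side1c.png

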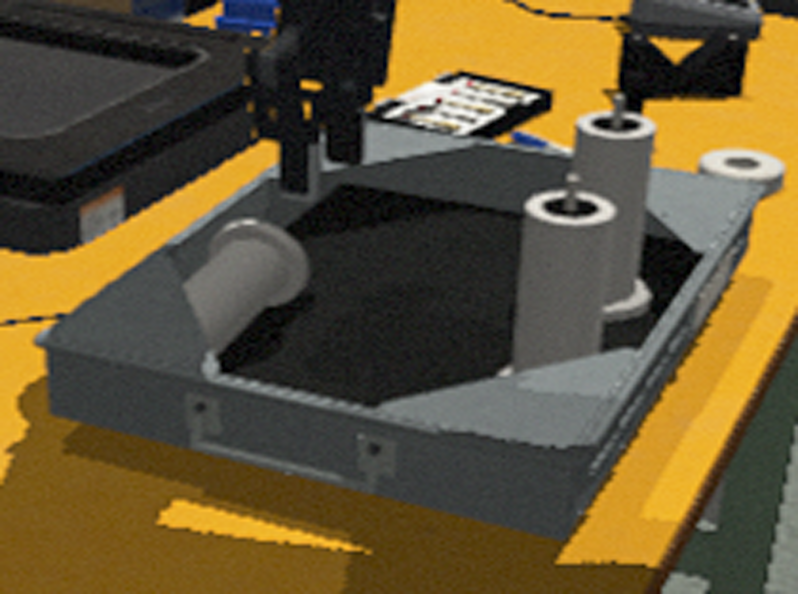

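The side crop shows the flange spanning about (210..310, 220..305), the barrel running under the plate at lower left, and the open fingers hovering above and right of the flange (tips at about (295,192) and (345,162)). I'll compare that with projections of my estimate.

```bash
python3 - <<'E'
from h import *
g=load('side1')
def c(p): u=proj(g,p);return ((u+.5-[240,120])*[3.8,3.3]).round(0)
th=np.linspace(0,2*np.pi,73)
for cx in (599,602.5,606):
  for fy in (34,38):
    P=np.array([c((cx+29.5*np.cos(t),fy,50.5+29.5*np.sin(t))) for t in th])
    print(cx,fy,'u',P[:,0].min(),P[:,0].max(),'v',P[:,1].min(),P[:,1].max())
for p in [(638.2,82.6,71),(505+135,195,71),(371,195.6,71)]: print(p,c(p))
for dz in(11,0,5):print('left tip in/out',c((578,30+25.5,124-dz)),c((578,30+40,124-dz)),c((556,70,124-dz)))
img=g['image'][120:300,240:450,::-1].copy();a=cv2.resize(img,None,fx=3.8,fy=3.3,interpolation=cv2.INTER_CUBIC)[180:420,150:390]
for fy,col in((38,(0,0,255)),(29,(0,255,0))):
  P=np.array([c((602.5+29.5*np.cos(t),fy,50.5+29.5*np.sin(t))) for t in th])-[150,180]
  a=a if fy else a
  if fy==38: a=cv2.resize(a,None,fx=2.4,fy=2.4)
  cv2.polylines(a,[(P*2.4).astype(int)],True,col,1)
cv2.imwrite('pics/s1o.png',a)
E
```

```text
599 34 u 219.0 313.0 v 221.0 304.0
599 38 u 216.0 310.0 v 223.0 307.0
602.5 34 u 214.0 308.0 v 220.0 303.0
602.5 38 u 210.0 305.0 v 222.0 306.0
606 34 u 208.0 302.0 v 219.0 302.0
606 38 u 205.0 299.0 v 221.0 305.0
(638.2, 82.6, 71) [161. 254.]
(640, 195, 71) [ 44. 335.]
(371, 195.6, 71) [572. 455.]
left tip in/out [282. 194.] [270. 203.] [308. 210.]
left tip in/out [282. 177.] [270. 186.] [309. 193.]
left tip in/out [282. 185.] [270. 194.] [308. 201.]
```

View pics/s1o.png

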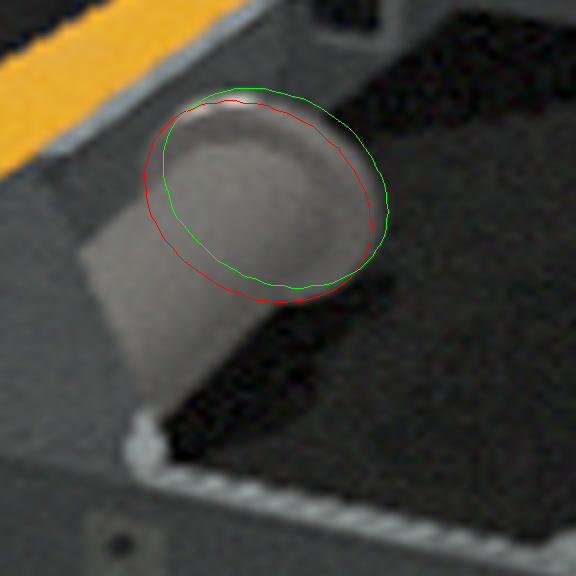

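Emit:
servo_tool(
  rows=[
    [0.6, -0.1, 0.25, 0, 0, 0, 0],
    [0.6, 0, 0, 2, 0, 0, 0],
    [0.6, 0, 0, 2, 0, 0, 0],
    [0.6, 0, 0, 1, 0, 0, 0],
    [0.6, 0, 0, 1, 0, 0, 0],
    [0.6, 0, 0, 0.5, 0, 0, 0],
    [0.6, 0, 0, 0.5, 0, 0, 0],
    [0.6, 0, 0, 0, 0, 0, 0],
    [0.6, 0, 0, 0, 0, 0, 0],
  ],
)

```text
clock: 3.9
position: [567.1, 32.7, 52.7]
ee_rot: [-0.0, 1.0, 0.0, 0.0]
contact_force: [0.1, 0.5, 0.6]
gripper_width: 51.4
```

```bash
python3 -c "
from h import *
s=snap('top','top2');print(read_state()['position'],read_state()['contact_force'])
s2=snap('side','side2')
a=cv2.resize(s['image'][155:235,290:400,::-1],None,fx=5,fy=5,interpolation=cv2.INTER_CUBIC)
b=cv2.resize(s2['image'][165:240,280:345,::-1],None,fx=4,fy=4,interpolation=cv2.INTER_CUBIC)
c=np.zeros((600,800,3),'uint8');c[:400,:550]=a;c[300:600,540:800]=b
cv2.imwrite('pics/c2.png',c)
"
```

```text
[567.12691449  32.70384909  52.81416615] [0.24278035 0.02914318 0.03374219]
```

View pics/c2.png

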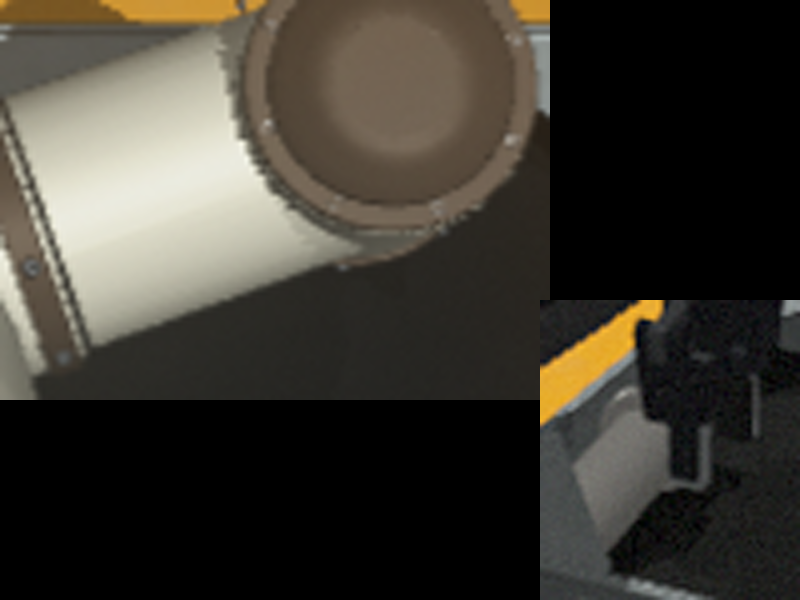

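The arm hides the tray from the top camera. The side crop shows the left finger beside the barrel, just in front of the flange, with no contact. Closing.

Emit:
servo_tool(
  rows=[
    [0.3, 0, 0, 0, 0, 0, 0],
    [0.2, 0, 0, 0, 0, 0, 0],
    [0.15, 0, 0, 0, 0, 0, 0],
    [0.1, 0, 0, 0, 0, 0, 0],
    [0.05, 0, 0, 0, 0, 0, 0],
    [0, 0, 0, 0, 0, 0, 0],
    [0, 0, 0, 0, 0, 0, 0],
    [0, 0, 0, 0, 0, 0, 0],
  ],
)

```text
clock: 4.8
position: [566.8, 32.5, 52.5]
ee_rot: [-0.0, 1.0, -0.0, 0.0]
contact_force: [-0.1, -1.4, 3.2]
gripper_width: 6.9
```

Emit:
servo_tool(
  rows=[
    [0, 0, 0, 0, 0, 0, 0],
    [0, 0, 0, 0, 0, 0, 0],
  ],
)

```text
clock: 5.0
position: [566.8, 32.5, 52.5]
ee_rot: [-0.0, 1.0, -0.0, 0.0]
contact_force: [-0.2, -1.0, 3.6]
gripper_width: 6.4
```

Emit:
servo_tool(
  rows=[
    [0, 0, -0.2, 0, 0, 0, 0],
    [0, 0, -0.3, 0, 0, 0, 0],
    [0, 0, -0.3, 0, 0, 0, 0],
    [0, 0, -0.4, 0, 0, 0, 0],
    [0, 0, -0.4, 0, 0, 0, 0],
    [0, 0, -0.4, 0, 0, 0, 0],
  ],
)

```text
clock: 5.6
position: [566.9, 12.4, 52.4]
ee_rot: [-0.0, 1.0, 0.0, 0.0]
contact_force: [-0.3, 4.4, 2.3]
gripper_width: 6.7
```

```bash
python3 -c "
from h import *
s2=snap('side','side3');print(read_state()['wrist_torque'],read_state()['contact_force'])
b=cv2.resize(s2['image'][160:250,260:380,::-1],None,fx=6,fy=6,interpolation=cv2.INTER_CUBIC)
cv2.imwrite('pics/c3.png',b)
"
```

```text
[ 0.7094661  -0.16333547  0.06433834] [0.57933325 2.50559759 1.93015254]
```

View pics/c3.png

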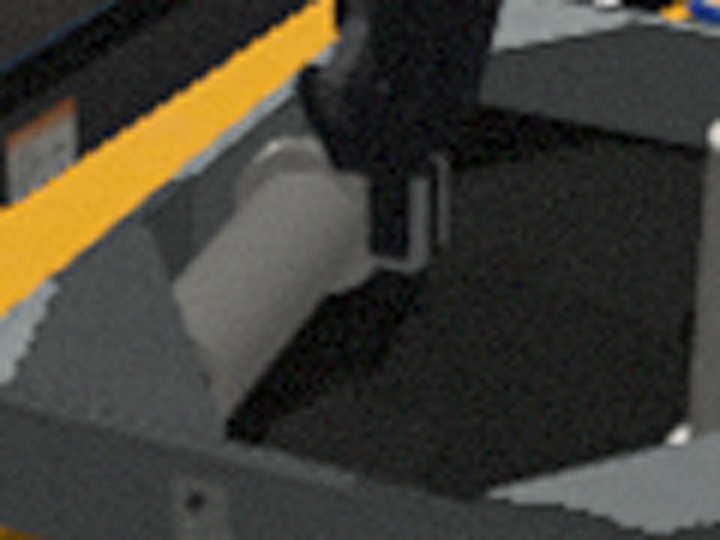

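The sleeve follows: the flange sits between the fingers at about (400,220), with 4 N of drag and no jam. Continuing to the right.

Emit:
servo_tool(
  rows=[
    [0, 0, -0.4, 0, 0, 0, 0],
    [0, 0, -0.6, 0, 0, 0, 0],
    [0, 0, -0.6, 0, 0, 0, 0],
    [0, 0, -0.6, 0, 0, 0, 0],
    [0, 0, -0.6, 0, 0, 0, 0],
    [0, 0, -0.6, 0, 0, 0, 0],
    [0, 0, -0.6, 0, 0, 0, 0],
    [0, 0, -0.6, 0, 0, 0, 0],
    [0, 0, -0.6, 0, 0, 0, 0],
    [0, 0, -0.6, 0, 0, 0, 0],
    [0, 0, -0.4, 0, 0, 0, 0],
    [0, 0, 0, 0, 0, 0, 0],
  ],
)

```text
clock: 6.85
position: [566.6, -50.2, 52.3]
ee_rot: [0.0, 1.0, -0.0, -0.0]
contact_force: [-0.2, 1.9, 3.9]
gripper_width: 6.7
```

Emit:
servo_tool(
  rows=[
    [0, 0.3, -0.3, 0, 0, 0, 0],
    [0, 0.4, -0.3, 0, 0, 0, 0],
    [0, 0.5, -0.3, 0, 0, 0, 0],
    [0, 0.5, -0.1, 0, 0, 0, 0],
    [0, 0.5, 0, 0, 0, 0, 0],
    [0, 0.5, 0, 0, 0, 0, 0],
    [0, 0.5, 0, 0, 0, 0, 0],
    [0, 0.5, 0, 0, 0, 0, 0],
    [0, 0.5, 0, 0, 0, 0, 0],
    [0, 0.4, 0, 0, 0, 0, 0],
    [0, 0, 0, 0, 0, 0, 0],
  ],
)

```text
clock: 7.95
position: [519.4, -59.5, 52.3]
ee_rot: [-0.0, 1.0, -0.0, -0.001]
contact_force: [-0.9, 0.7, 4.2]
gripper_width: 7.0
```

```bash
python3 -c "
from h import *
s=snap('top','top4');s2=snap('side','side4');print(read_state()['wrist_torque'],read_state()['contact_force'])
b=cv2.resize(s2['image'][140:260,250:420,::-1],None,fx=4.5,fy=4.5,interpolation=cv2.INTER_CUBIC)
cv2.imwrite('pics/c4.png',b)
"
```

```text
[-0.04098782  0.27797724  0.01903097] [-1.38763836  0.92698108  5.13324748]
```

View pics/c4.png

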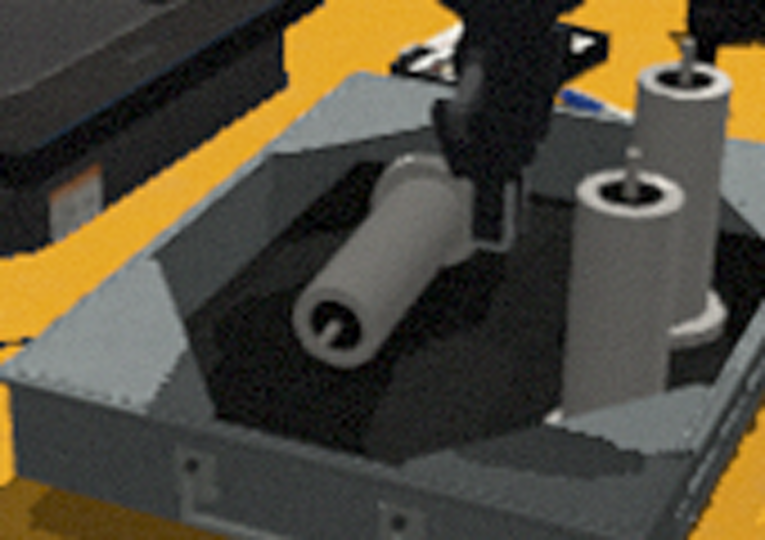

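The side crop shows the sleeve lying in the open, clear of the plate, with its barrel end face centred at about (337,326) and its flange held at (430,200). I'll release it and rise.

Emit:
servo_tool(
  rows=[
    [0.1, 0, 0, 0, 0, 0, 0],
    [0.2, 0, 0, 0, 0, 0, 0],
    [0.3, 0, 0, 0, 0, 0, 0],
    [0.4, 0, 0, 0, 0, 0, 0],
    [0.5, 0, 0, 0, 0, 0, 0],
    [0.6, 0, 0, 0, 0, 0, 0],
    [0.6, 0, 0, -1, 0, 0, 0],
    [0.6, 0, 0, -3, 0, 0, 0],
    [0.6, 0, 0, -4, 0, 0, 0],
    [1, 0, 0, -5, 0, 0, 0],
    [1, 0, 0, -4, 0, 0, 0],
    [1, 0, 0, -2, 0, 0, 0],
  ],
)

```text
clock: 9.25
position: [522.2, -59.5, 247.8]
ee_rot: [-0.0, 1.0, 0.0, 0.004]
contact_force: [0.1, -0.2, 0.5]
gripper_width: 85.8
```

Emit:
servo_tool(
  rows=[
    [1, 2, -2, 0, 0, 0, 8.5],
    [1, 3, -4, 0, 0, 0, 8.5],
    [1, 3, -4, 0, 0, 0, 8.5],
    [1, 2, -4, 0, 0, 0, 8.5],
    [1, 0, -4, 0, 0, 0, 8.5],
    [1, 0, -4, 0, 0, 0, 0],
  ],
)

```text
clock: 9.85
position: [338.9, -235.2, 243.4]
ee_rot: [0.363, 0.932, 0.0, 0.001]
contact_force: [1.1, -0.9, -0.1]
gripper_width: 85.6
```

```bash
python3 -c "
from h import *
s=snap('top','top5');s2=snap('side','side5');st=read_state();print(st['joints'].round(3),st['position'],R.from_quat(st['ee_rot']).as_matrix().round(3))
print(atz(load('side4'),325,212.4,42))
a=cv2.resize(s['image'][150:300,258:450,::-1],None,fx=4,fy=4,interpolation=cv2.INTER_CUBIC)
cv2.imwrite('pics/c5.png',a)
"
```

```text
[-0.212  0.01  -0.473  0.    -1.088 -2.105] [ 337.1460054  -236.01897889  243.10214255] [[-0.734  0.679  0.   ]
 [ 0.679  0.734 -0.   ]
 [-0.     0.    -1.   ]]
[551.37369338  57.79551625  42.        ]
```

View pics/c5.png

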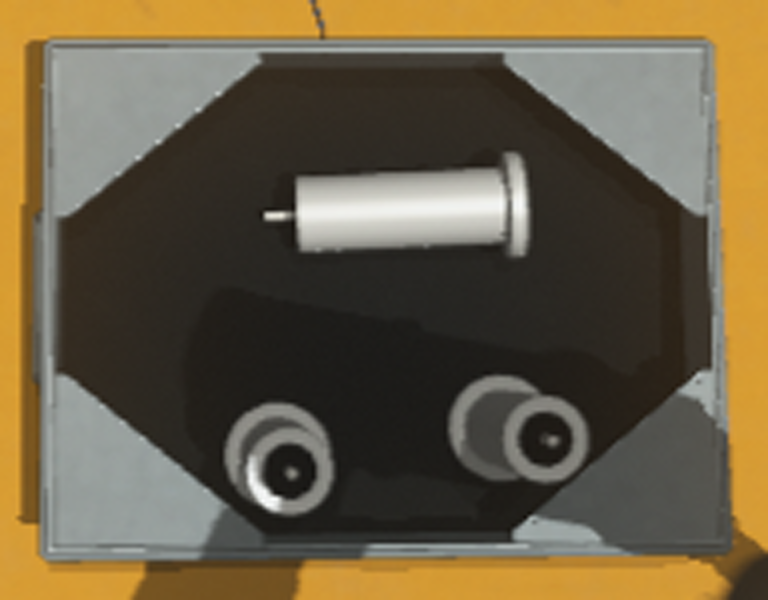

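The top crop shows the sleeve lying free on the floor, flange rim centre at about (515,205) and barrel end centre at (298,214). The other two sleeves are unmoved.

```bash
python3 - <<'E'
from h import *
g=load('top5')
e=atz(g,*cp(298,213),45)
f=np.mean([atz(g,*cp(515,152),52),atz(g,*cp(515,258),52)],0)
b=[np.mean([atz(g,*cp(u,v),z) for v in vv],0) for u,vv,z in ((310,(176,251),44),(490,(168,247),49))]
print(e,f,b); d=b[0]-b[1];print(np.degrees(np.arctan2(d[0],d[1])),np.degrees(np.arctan2(*(e-f)[:2])))
print('face y from rim right edge',atz(g,*cp(529,205),70))
E
```

```text
[551.20770879  60.76590157  45.        ] [555.11115255 -59.15219297  52.        ] [array([551.05849144,  54.02403993,  44.        ]), array([553.93728334, -45.74860171,  49.        ])]
-1.6527263655210849 -1.8643717889861526
face y from rim right edge [553.45057128 -63.24601472  70.        ]
```

Emit:
servo_tool(
  rows=[
    [1, 0, 0, 0, 0, 0, -8.5],
    [1, 0, 0, 0, 0, 0, -8.5],
    [1, 0, 0, 0, 0, 0, -8.5],
    [1, 0, 0, 0, 0, 0, -8.5],
    [1, 0, 0, 0, 0, 0, -8.5],
    [1, 0, 0, 0, 0, 0, -8.5],
    [1, 0, 0, 0, 0, 0, -8.5],
    [1, 0, 0, 0, 0, 0, -8.5],
    [1, 0, 0, 0, 0, 0, -8.5],
    [1, 0, 0, 0, 0, 0, -8.5],
    [1, 0, 0, 0, 0, 0, -8.5],
    [1, 0, 0, 0, 0, 0, -8.5],
  ],
)

```text
clock: 11.15
position: [340.5, -233.8, 242.9]
ee_rot: [-0.499, 0.866, -0.0, 0.0]
contact_force: [-0.3, -0.0, -0.1]
gripper_width: 85.2
```

Emit:
servo_tool(
  rows=[
    [1, 0, 0, 0, 0, 0, -8.5],
    [1, 0, 0, 0, 0, 0, -8.5],
    [1, 0, 0, 0, 0, 0, -8.5],
    [1, 0, 0, 0, 0, 0, -5.1],
    [1, 0, 0, 0, 0, 0, 0],
  ],
)

```text
clock: 11.65
position: [340.5, -233.9, 242.8]
ee_rot: [0.708, -0.706, 0.0, -0.0]
contact_force: [0.8, 0.3, 0.7]
gripper_width: 85.3
```

```bash
python3 -c "
from h import *
st=read_state();print(st['joints'].round(3),st['position'],R.from_quat(st['ee_rot']).as_matrix().round(3))"
```

```text
[-0.205  0.013 -0.47  -0.    -1.087  0.207] [ 340.46803636 -233.86877116  242.8468601 ] [[ 0.002 -1.     0.001]
 [-1.    -0.002 -0.   ]
 [ 0.    -0.001 -1.   ]]
```

Emit:
servo_tool(
  rows=[
    [1, -3.3, -2.65, -0.2, 0, 0, -1.75],
    [1, -3.3, -2.65, -0.2, 0, 0, 0],
    [1, -3.3, -2.65, -0.2, 0, 0, 0],
    [1, -3.3, -2.65, -0.2, 0, 0, 0],
    [1, -3.3, -2.65, -0.2, 0, 0, 0],
    [1, -3.3, -2.65, -0.2, 0, 0, 0],
    [1, -3.3, -2.65, -0.2, 0, 0, 0],
    [1, -3.3, -2.65, -0.2, 0, 0, 0],
    [1, 0, 0, 0, 0, 0, 0],
  ],
)

```text
clock: 12.55
position: [547.2, 39.6, 258.1]
ee_rot: [0.719, -0.695, 0.0, -0.001]
contact_force: [-0.6, 0.0, -0.3]
gripper_width: 85.2
```

Emit:
servo_tool(
  rows=[
    [1, 0, 0, 0, 0, -7.5, 0],
    [1, 0, 0, 0, 0, -7.5, 0],
    [1, 0, 0, 0, 0, -7.5, 0],
    [1, 0, 0, 0, 0, -7.5, 0],
    [1, 0, 0, 0, 0, -7.5, 0],
    [1, 0, 0, 0, 0, -7.5, 0],
    [1, 0, 0, 0, 0, 0, 0],
  ],
)

```text
clock: 13.25
position: [544.3, 33.1, 256.2]
ee_rot: [0.661, -0.645, -0.277, -0.266]
contact_force: [-0.9, -0.4, -0.0]
gripper_width: 85.1
```

```bash
python3 -c "
from h import *
st=read_state();print(st['joints'].round(4),st['position'],R.from_quat(st['ee_rot']).as_matrix().round(3))"
```

```text
[-0.1021  0.3531  0.0544 -0.7857 -1.4535  0.2971] [544.26956039  33.14451397 256.24096092] [[ 0.014 -1.    -0.023]
 [-0.705 -0.026  0.708]
 [-0.709  0.006 -0.705]]
```

```bash
cat >> h.py <<'E'
def fk(q,H,L,a2=565,d4=422,o=160):
    Ry=lambda t:R.from_euler('y',t)
    b=R.from_euler('z',q[0])*Ry(q[1]); p=np.array([0,0,H])+b.apply([0,0,a2])
    b=b*Ry(-q[2]); p=p+b.apply([d4,0,0]); w=p.copy()
    b=b*R.from_euler('x',-q[3]); p=p+b.apply([0,-o,0]); b=b*Ry(-q[4]); return p+b.apply([L,0,0]),b.apply([1,0,0]),w
E
python3 - <<'E'
from h import *
from scipy.optimize import least_squares
D=[([-.9664,.3855,.0068,-.0004,-1.194],[211.7,-587.5,241.35]),([.2809,.26436,-.17075,-.0002,-1.13593],[553.53,-6.54,241.35]),
([-.212,.010,-.473,0,-1.088],[337.1,-236,243.1]),([-.1021,.3531,.0544,-.7857,-1.4535],[544.3,33.1,256.2])]
print(fk(D[3][0],200,330)[1])
r=least_squares(lambda p:np.ravel([fk(q,*p)[0]-x for q,x in D]),[200,330,565,422,160]);print(r.x,r.fun.round(1))
P=r.x
# IK for stand-up path
def ik(t,a,q0):
    f=lambda q:np.r_[(fk(q,*P)[0]-t)/100,fk(q,*P)[1]-a]
    s=least_squares(f,q0);return s.x,np.abs(s.fun).max()
q=D[3][0]
for th,t in((-20,(552,29,41)),(-20,(552,29,120)),(25,(552,0,120)),(70,(552,-20,112)),(60,(552,-20,112)),(70,(552,-20,122))):
    th=np.radians(th);q,e=ik(np.array(t),np.array([0,np.sin(th),-np.cos(th)]),q);print(t,q.round(2),round(e,3),'wrist',fk(q,*P)[2].round(0))
g=load('side2')
for z in(46,42,38,30):print(z,proj(g,(567,65,z)),proj(g,(556,72,z)))
E
```

```text
[-0.02265819  0.70845876 -0.7053884 ]
[160.57177662 286.58759642 564.87251833 421.82111652 159.78791478] [ 0.  -0.   0.   0.   0.   0.1 -0.1  0.  -0.2 -0.  -0.   0.1]
(552, 29, 41) [ 0.48  0.53 -0.55  0.48 -0.71] 0.0 wrist [429. 222. 276.]
(552, 29, 120) [ 0.49  0.42 -0.46  0.4  -0.9 ] 0.0 wrist [441. 235. 350.]
(552, 0, 120) [ 0.03  0.43 -0.14 -0.51 -1.04] 0.0 wrist [590.  20. 445.]
(552, -20, 112) [-0.36  0.73  0.06 -1.08 -1.62] 0.0 wrist [ 661. -249.  320.]
(552, -20, 112) [-0.31  0.65  0.03 -0.98 -1.49] 0.0 wrist [ 653. -206.  363.]
(552, -20, 122) [-0.36  0.71  0.06 -1.08 -1.63] 0.0 wrist [ 659. -249.  332.]
46 [316.6295222  210.60581999] [320.0127695  213.26003258]
42 [316.62449904 212.30808918] [320.00085499 214.97482443]
38 [316.61949594 214.00356193] [319.98898855 216.68269803]
30 [316.60954942 217.37428025] [319.96539872 220.07785729]
```

Emit:
servo_tool(
  rows=[
    [1, 0, 0, 0, 0, 8.1, 0],
    [1, 0, 0, 0, 0, 8.1, 0],
    [1, 0, 0, 0, 0, 8.1, 0],
    [1, 0, 0, 0, 0, 8.1, 0],
    [1, 0, 0, 0, 0, 8.1, 0],
    [1, 0, 0, 0, 0, 8.1, 0],
    [1, 0, 0, 0, 0, 8.1, 0],
    [1, 0, 0, 0, 0, 8.1, 0],
    [1, 0, 0, 0, 0, 0, 0],
  ],
)

```text
clock: 14.15
position: [543.8, 38.5, 257.6]
ee_rot: [0.71, -0.683, 0.125, 0.121]
contact_force: [-0.9, -1.1, 0.0]
gripper_width: 85.4
```

```bash
cat >> h.py <<'E'
def togo(t,th,yaw=1.75):
    "shift cm in tool axes and turn deg to reach TCP t, tilt th, sleeve yaw"
    s=read_state();Q=R.from_quat(s['ee_rot'])
    W=R.from_euler('z',yaw,degrees=True)*R.from_euler('x',th,degrees=True)*R.from_matrix(np.array([[0,-1,0],[-1,0,0],[0,0,-1]]))
    print('pos',s['position'].round(1),'F',s['contact_force'].round(1),'j',s['joints'].round(2),'w',round(s['gripper_width'],1))
    print('shift cm',(Q.inv().apply(np.array(t)-s['position'])/10).round(2),'turn',(Q.inv()*W).as_rotvec(degrees=True).round(2))
E
python3 -c "
from h import *
togo((552,28.8,41),-20)"
```

```text
pos [543.8  38.5 257.6] F [-0.9 -1.1  0. ] j [ 0.52  0.27 -0.29  0.33 -1.2  -0.63] w 85.4
shift cm [-6.49 -0.79 20.69] turn [-0.13 -0.05  0.44]
```

Emit:
servo_tool(
  rows=[
    [1, -3.2, -0.4, 2, 0, 0, 0.4],
    [1, -3.3, -0.4, 3, 0, 0, 0],
    [1, 0, 0, 3, 0, 0, 0],
    [1, 0, 0, 3, 0, 0, 0],
    [1, 0, 0, 3, 0, 0, 0],
    [1, 0, 0, 2, 0, 0, 0],
    [1, 0, 0, 1.5, 0, 0, 0],
    [1, 0, 0, 1.2, 0, 0, 0],
    [1, 0, 0, 0, 0, 0, 0],
    [1, 0, 0, 0, 0, 0, 0],
  ],
)

```text
clock: 15.15
position: [553.4, 34.2, 61.1]
ee_rot: [0.705, -0.688, 0.124, 0.118]
contact_force: [-0.1, 0.3, 0.0]
gripper_width: 84.9
```

```bash
python3 -c "
from h import *
togo((552,28.8,41),-20)
s2=snap('side','side6')
b=cv2.resize(s2['image'][110:260,250:420,::-1],None,fx=4,fy=4,interpolation=cv2.INTER_CUBIC)
cv2.imwrite('pics/c6.png',b)"
```

```text
pos [553.4  34.2  61.1] F [-0.1  0.3  0. ] j [ 0.49  0.5  -0.54  0.46 -0.75 -0.84] w 84.9
shift cm [-0.18  0.17  2.07] turn [-0.13  0.25 -0.33]
```

View pics/c6.png

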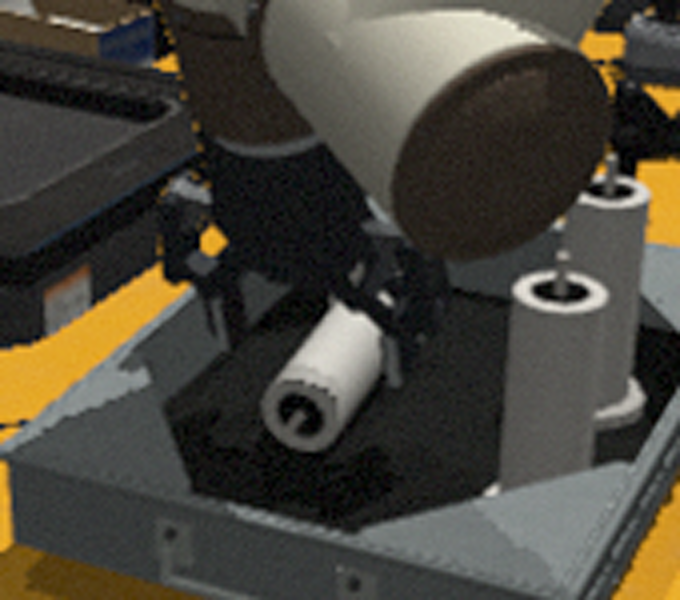

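The side crop shows the open fingers straddling the barrel, the barrel end at about (305,412), clear of both fingers, the wall and the standing sleeves. Last 2 cm down, then close.

Emit:
servo_tool(
  rows=[
    [1, -0.2, 0.2, 1, 0, 0, 0],
    [1, 0, 0, 1, 0, 0, 0],
    [1, 0, 0, 0, 0, 0, 0],
    [0.8, 0, 0, 0, 0, 0, 0],
    [0.7, 0, 0, 0, 0, 0, 0],
    [0.6, 0, 0, 0, 0, 0, 0],
    [0.5, 0, 0, 0, 0, 0, 0],
    [0.4, 0, 0, 0, 0, 0, 0],
    [0.3, 0, 0, 0, 0, 0, 0],
    [0.3, 0, 0, 0, 0, 0, 0],
    [0.3, 0, 0, 0, 0, 0, 0],
    [0.3, 0, 0, 0, 0, 0, 0],
  ],
)

```text
clock: 16.4
position: [551.6, 29.3, 41.4]
ee_rot: [0.706, -0.688, 0.124, 0.118]
contact_force: [1.4, 1.3, 5.7]
gripper_width: 40.8
```

```bash
python3 -c "
from h import *
togo((552,28.8,41),-20)"
```

```text
pos [551.6  29.3  41.4] F [1.4 1.3 5.7] j [ 0.48  0.52 -0.57  0.5  -0.7  -0.87] w 40.8
shift cm [ 0.03 -0.04  0.05] turn [-0.13  0.23 -0.3 ]
```

```bash
cat > arc.py <<'E'
from h import *
def pose(phi,sh,lift,s=95.2,n=5.1,yP=-63.5):
    f=np.radians(phi);u=np.array([np.cos(f),np.sin(f)]);N=np.array([-u[1],u[0]]);t=np.radians(phi-16)
    return np.array([yP+sh,21+lift])+N*(29.5+n)+s*u+8*np.array([np.sin(t),-np.cos(t)])
N=24
k=np.arange(N+1);ph=-4+94*k/N;sh=90*k/N
p=[pose(a,b,4 ) for a,b in zip(ph,sh)]
print(pose(-4,0,0),p[0],p[-1])
for i in range(N):
    d=(p[i+1]-p[i])/10;t=np.radians(ph[i]-16)
    a=np.array([np.sin(t),-np.cos(t)]);x=np.array([-np.cos(t),-np.sin(t)])
    print([0.2,round(d@x,2),0,round(d@a,2),0,-3.92,0],end=', ')
E
python3 arc.py
```

```text
[31.14551043 41.35735887] [31.14551043 45.35735887] [ -0.40990643 117.99490115]
[0.2, np.float64(0.02), 0, np.float64(-0.68), 0, -3.92, 0], [0.2, np.float64(0.01), 0, np.float64(-0.65), 0, -3.92, 0], [0.2, np.float64(0.0), 0, np.float64(-0.63), 0, -3.92, 0], [0.2, np.float64(-0.0), 0, np.float64(-0.6), 0, -3.92, 0], [0.2, np.float64(-0.0), 0, np.float64(-0.58), 0, -3.92, 0], [0.2, np.float64(-0.0), 0, np.float64(-0.55), 0, -3.92, 0], [0.2, np.float64(-0.0), 0, np.float64(-0.53), 0, -3.92, 0], [0.2, np.float64(-0.0), 0, np.float64(-0.5), 0, -3.92, 0], [0.2, np.float64(0.0), 0, np.float64(-0.47), 0, -3.92, 0], [0.2, np.float64(0.01), 0, np.float64(-0.45), 0, -3.92, 0], [0.2, np.float64(0.02), 0, np.float64(-0.42), 0, -3.92, 0], [0.2, np.float64(0.03), 0, np.float64(-0.4), 0, -3.92, 0], [0.2, np.float64(0.04), 0, np.float64(-0.38), 0, -3.92, 0], [0.2, np.float64(0.05), 0, np.float64(-0.36), 0, -3.92, 0], [0.2, np.float64(0.06), 0, np.float64(-0.33), 0, -3.92, 0], [0.2, np.float64(0.08), 0, np.float64(-0.31), 0, -3.92, 0], [0.2, np.float64(0.1), 0, np.float64(-0.29), 0, -3.92, 0], [0.2, np.float64(0.11), 0, np.float64(-0.28), 0, -3.92, 0], [0.2, np.float64(0.13), 0, np.float64(-0.26), 0, -3.92, 0], [0.2, np.float64(0.15), 0, np.float64(-0.24), 0, -3.92, 0], [0.2, np.float64(0.17), 0, np.float64(-0.23), 0, -3.92, 0], [0.2, np.float64(0.2), 0, np.float64(-0.22), 0, -3.92, 0], [0.2, np.float64(0.22), 0, np.float64(-0.2), 0, -3.92, 0], [0.2, np.float64(0.24), 0, np.float64(-0.2), 0, -3.92, 0],
```

Emit:
servo_tool(
  rows=[
    [0.2, 0.07, 0, -0.19, 0, 0, 0],
    [0.2, 0.07, 0, -0.19, 0, 0, 0],
    [0.2, 0.02, 0, -0.68, 0, -3.92, 0],
    [0.2, 0.01, 0, -0.65, 0, -3.92, 0],
    [0.2, 0, 0, -0.63, 0, -3.92, 0],
    [0.2, 0, 0, -0.6, 0, -3.92, 0],
    [0.2, 0, 0, -0.58, 0, -3.92, 0],
    [0.2, 0, 0, -0.55, 0, -3.92, 0],
    [0.2, 0, 0, -0.53, 0, -3.92, 0],
    [0.2, 0, 0, -0.5, 0, -3.92, 0],
    [0.2, 0, 0, 0, 0, 0, 0],
  ],
)

```text
clock: 17.5
position: [550.0, 32.7, 90.6]
ee_rot: [0.711, -0.696, -0.072, -0.071]
contact_force: [0.2, 0.1, -5.2]
gripper_width: 41.1
```

```bash
python3 -c "
from arc import *
print();y,z=pose(-4+94*8/24,30,4);togo((551.6,y-1.8,z),-20+94*8/24)
s2=snap('side','side7');t=snap('top','top7')
b=cv2.resize(s2['image'][60:260,250:450,::-1],None,fx=3,fy=3,interpolation=cv2.INTER_CUBIC)
cv2.imwrite('pics/c7.png',b)" | tail -2
```

```text
pos [550.   32.7  90.6] F [ 0.2  0.1 -5.2] j [ 0.24  0.43 -0.27 -0.27 -0.85 -0.04] w 41.1
shift cm [-0.23 -0.16 -0.06] turn [-0.1   0.28 -0.49]
```

View pics/c7.png

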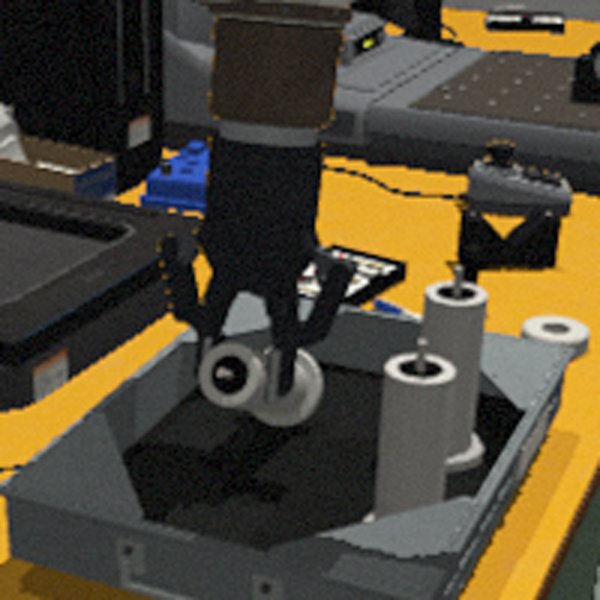

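The sleeve is held and tilting up with the tool: end face at about (230,375), flange at (290,390). It weighs about 5 N and touches nothing. Continuing.

Emit:
servo_tool(
  rows=[
    [0.2, 0, 0, -0.47, 0, -3.92, 0],
    [0.2, 0.01, 0, -0.45, 0, -3.92, 0],
    [0.2, 0.02, 0, -0.42, 0, -3.92, 0],
    [0.2, 0.03, 0, -0.4, 0, -3.92, 0],
    [0.2, 0.04, 0, -0.38, 0, -3.92, 0],
    [0.2, 0.05, 0, -0.36, 0, -3.92, 0],
    [0.2, 0.06, 0, -0.33, 0, -3.92, 0],
    [0.2, 0.08, 0, -0.31, 0, -3.92, 0],
    [0.2, 0, 0, 0, 0, 0, 0],
  ],
)

```text
clock: 18.5
position: [550.0, 17.8, 115.4]
ee_rot: [0.666, -0.651, -0.262, -0.254]
contact_force: [0.3, 0.5, -5.5]
gripper_width: 40.7
```

Emit:
servo_tool(
  rows=[
    [0.2, 0.1, 0, -0.29, 0, -3.92, 0],
    [0.2, 0.11, 0, -0.28, 0, -3.92, 0],
    [0.2, 0.13, 0, -0.26, 0, -3.92, 0],
    [0.2, 0.15, 0, -0.24, 0, -3.92, 0],
    [0.2, 0.17, 0, -0.23, 0, -3.92, 0],
    [0.2, 0.2, 0, -0.22, 0, -3.92, 0],
    [0.2, 0.22, 0, -0.2, 0, -3.92, 0],
    [0.2, 0.24, 0, -0.2, 0, -3.92, 0],
    [0.2, 0, 0, 0, 0, 0, 0],
    [0.2, 0, 0, 0, 0, 0, 0],
  ],
)

```text
clock: 19.5
position: [551.4, -2.6, 116.4]
ee_rot: [0.572, -0.557, -0.432, -0.42]
contact_force: [-0.8, -0.2, -4.2]
gripper_width: 40.7
```

```bash
python3 -c "
from arc import *
print();y,z=pose(90,90,4);togo((551.6,y-1.8,z),74);print(read_state()['wrist_torque'])
s2=snap('side','side8');t=snap('top','top8')
b=cv2.resize(s2['image'][110:250,260:420,::-1],None,fx=4,fy=4,interpolation=cv2.INTER_CUBIC)
cv2.imwrite('pics/c8.png',b)" | tail -3
```

```text
pos [551.4  -2.6 116.4] F [-0.8 -0.2 -4.2] j [-0.35  0.75  0.06 -1.12 -1.67  0.76] w 40.7
shift cm [-0.16 -0.02 -0.01] turn [-0.18  0.05 -0.04]
[-3.28243399 -0.04351122 -0.02045344]
```

View pics/c8.png

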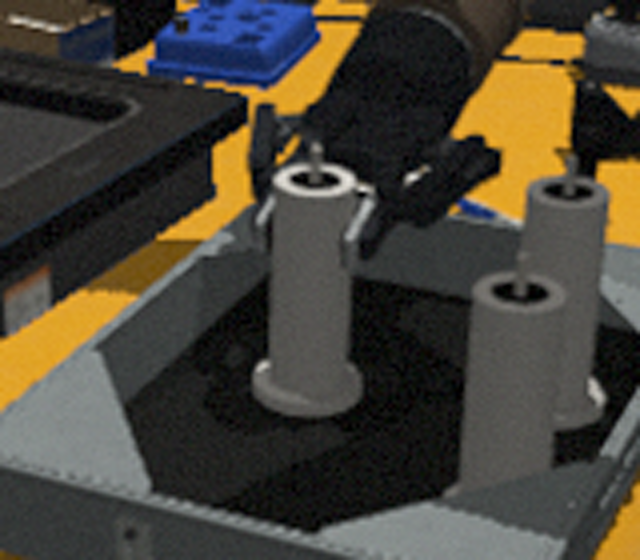

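```bash
python3 - <<'E'
from h import *
g=load('side8')
c=lambda p:((proj(g,p)+.5-[260,110])*4).round(1)
for y in(-5,0):
  for z in (147,125,34,24): print(y,z,c((551.5,y,z)))
# lean effect of +1deg about X / Y at top
print('lean +y 3mm',c((551.5,3,147)),'lean +x 3mm',c((554.5,0,147)))
E
```

```text
-5 147 [315.5 179.4]
-5 125 [314.4 218.9]
-5 34 [310.3 373.7]
-5 24 [309.8 389.9]
0 147 [311.6 182.7]
0 125 [310.6 222.4]
0 34 [306.6 377.6]
0 24 [306.2 393.8]
lean +y 3mm [309.2 184.7] lean +x 3mm [306.2 181.7]
```

The sleeve stands upright in the grip: top centre (316,180), flange at about (306,388). It is within about 2° of vertical and a few mm above the floor. Lowering gently.

Emit:
servo_tool(
  rows=[
    [0.2, 0.1, 0, 0.03, 0, 0, 0],
    [0.2, 0.1, 0, 0.03, 0, 0, 0],
    [0.2, 0, 0, 0, 0, 0, 0],
    [0.2, 0, 0, 0, 0, 0, 0],
  ],
)

```text
clock: 20.0
position: [551.6, -3.0, 115.5]
ee_rot: [0.572, -0.556, -0.432, -0.422]
contact_force: [-1.0, -0.2, -4.0]
gripper_width: 40.6
```

Emit:
servo_tool(
  rows=[
    [0.2, 0.1, 0, 0.03, 0, 0, 0],
    [0.2, 0, 0, 0, 0, 0, 0],
    [0.2, 0, 0, 0, 0, 0, 0],
  ],
)

```text
clock: 20.3
position: [551.6, -3.1, 114.2]
ee_rot: [0.571, -0.556, -0.432, -0.422]
contact_force: [0.3, 0.8, -4.7]
gripper_width: 40.6
```

Emit:
servo_tool(
  rows=[
    [0.2, 0.1, 0, 0.03, 0, 0, 0],
    [0.2, 0, 0, 0, 0, 0, 0],
    [0.2, 0, 0, 0, 0, 0, 0],
  ],
)

```text
clock: 20.6
position: [551.6, -3.0, 114.1]
ee_rot: [0.572, -0.555, -0.432, -0.422]
contact_force: [-0.6, 0.0, 0.8]
gripper_width: 40.6
```

Emit:
servo_tool(
  rows=[
    [0.2, 0.05, 0, 0.01, 0, 0, 0],
    [0.2, 0, 0, 0, 0, 0, 0],
    [0.2, 0, 0, 0, 0, 0, 0],
  ],
)

```text
clock: 20.9
position: [551.7, -3.0, 114.0]
ee_rot: [0.572, -0.555, -0.432, -0.423]
contact_force: [0.8, -1.8, 6.3]
gripper_width: 40.5
```

Emit:
servo_tool(
  rows=[
    [0.2, 0.05, 0, 0.01, 0, 0, 0],
    [0.2, 0, 0, 0, 0, 0, 0],
    [0.2, 0, 0, 0, 0, 0, 0],
  ],
)

```text
clock: 21.2
position: [551.7, -3.0, 114.0]
ee_rot: [0.572, -0.555, -0.432, -0.423]
contact_force: [0.5, -0.7, 7.2]
gripper_width: 40.7
```

Emit:
servo_tool(
  rows=[
    [0.2, 0.1, 0, 0.03, 0, 0, 0],
    [0.2, 0, 0, 0, 0, 0, 0],
    [0.2, 0, 0, 0, 0, 0, 0],
  ],
)

```text
clock: 21.5
position: [551.7, -2.9, 114.0]
ee_rot: [0.572, -0.554, -0.433, -0.423]
contact_force: [-0.3, -3.2, 10.1]
gripper_width: 40.8
```

```bash
python3 -c "
from h import *
st=read_state();print(st['contact_force'],st['wrist_torque'])
a=snap('side','side9')['image'];b=load('side8')['image']
# barrel edges per row, both images
for im in (b,a):
  g=cv2.cvtColor(im,cv2.COLOR_RGB2GRAY).astype(float)
  for v in (170,176,182,188,194):
    r=g[v-1:v+2,318:358].mean(0);d=np.diff(r)
    i=d[:18].argmax();j=20+d[20:].argmin();print(v,318.5+i,318.5+j,end=' | ')
  print()
c=lambda p:proj(load('side9'),p).round(2)
print(c((551.5,-1,120)),c((551.5,-1,35)))
"
```

```text
[-0.29607974 -3.18327205 10.12422337] [ 0.73235733  0.41888351 -0.00447883]
170 327.5 349.5 | 176 327.5 344.5 | 182 326.5 347.5 | 188 326.5 347.5 | 194 326.5 346.5 | 
170 327.5 348.5 | 176 327.5 344.5 | 182 326.5 347.5 | 188 326.5 347.5 | 194 326.5 347.5 | 
[337.27 167.14] [336.34 203.29]
```

Emit:
servo_tool(
  rows=[
    [0.2, -0.1, 0, -0.03, 0, 0, 0],
    [0.2, -0.05, 0, -0.01, 0, 0, 0],
    [0.2, 0, 0, 0, 0, 0, 0],
    [0.2, 0, 0, 0, 0, 0, 0],
  ],
)

```text
clock: 21.95
position: [551.7, -2.9, 114.0]
ee_rot: [0.572, -0.555, -0.432, -0.423]
contact_force: [0.9, -1.6, 6.7]
gripper_width: 40.6
```

Emit:
servo_tool(
  rows=[
    [0.2, -0.1, 0, -0.03, 0, 0, 0],
    [0.2, 0, 0, 0, 0, 0, 0],
    [0.48, 0, 0, 0, 0, 0, 0],
    [0.52, 0, 0, 0, 0, 0, 0],
    [0.58, 0, 0, 0, 0, 0, 0],
    [0.65, 0, 0, 0, 0, 0, 0],
    [0.75, 0, 0, 0, 0, 0, 0],
    [0.85, 0, 0, 0, 0, 0, 0],
    [1, 0, 0, 0, 0, 0, 0],
    [1, 0, 0, 0, 0, 0, 0],
  ],
)

```text
clock: 22.95
position: [551.6, -3.1, 113.8]
ee_rot: [0.571, -0.556, -0.432, -0.422]
contact_force: [-0.1, 0.5, 0.1]
gripper_width: 85.3
```

```bash
python3 -c "
from h import *
st=read_state();print(st['contact_force'],st['position'],R.from_quat(st['ee_rot']).as_matrix().round(2))
s2=snap('side','side10')
cv2.imwrite('pics/c10.png',cv2.resize(s2['image'][110:250,260:420,::-1],None,fx=4,fy=4,interpolation=cv2.INTER_CUBIC))
a=s2['image'];b=load('side9')['image'];print('diff rows at flange',np.abs(a[195:215,320:352].astype(int)-b[195:215,320:352]).mean())
"
```

```text
[-0.09567203  0.50449861  0.1355296 ] [551.58440967  -3.09602163 113.79111255] [[ 0.01 -1.   -0.02]
 [-0.27 -0.03  0.96]
 [-0.96 -0.   -0.27]]
diff rows at flange 6.7328125
```

Emit:
servo_tool(
  rows=[
    [1, 0, 0, -0.5, 0, 0, 0],
    [1, 0, 0, -1, 0, 0, 0],
    [1, 0, 0, -1.5, 0, 0, 0],
    [1, 0, 0, -2, 0, 0, 0],
    [1, 0, 0, -2, 0, 0, 0],
    [1, 0, 0, -2, 0, 0, 0],
    [1, 0, 0, -2, 0, 0, 0],
    [1, -2, 0, 0, 0, 0, 0],
    [1, -3, 0, 0, 0, 0, 0],
    [1, -4, 0, 0, 0, 0, 0],
    [1, -4, 0, 0, 0, 0, 0],
    [1, 0, 0, 0, 0, 0, 0],
  ],
)

```text
clock: 24.2
position: [554.0, -74.5, 275.0]
ee_rot: [0.575, -0.554, -0.427, -0.424]
contact_force: [-0.9, -0.6, 1.2]
gripper_width: 85.5
```

```bash
python3 -c "
from h import *
s=snap('side','side11')['image'];t=snap('top','top11')['image'];st=read_state();print(st['contact_force'],st['position'],st['joints'].round(2))
a=cv2.resize(s[110:260,250:420,::-1],None,fx=2.3,fy=2.3,interpolation=cv2.INTER_CUBIC)
b=cv2.resize(t[150:300,258:450,::-1],None,fx=2.1,fy=2.1,interpolation=cv2.INTER_CUBIC)
h=max(a.shape[0],b.shape[0]);c=np.zeros((h,a.shape[1]+b.shape[1],3),'uint8');c[:a.shape[0],:a.shape[1]]=a;c[:b.shape[0],a.shape[1]:]=b;print(c.shape,a.shape)
cv2.imwrite('pics/c11.png',c)"
```

```text
[-0.37607887 -0.01507515  0.4235535 ] [553.09665865 -74.55734969 270.31037761] [-0.45  0.59  0.23 -1.12 -1.9   0.51]
(345, 794, 3) (345, 391, 3)
```

```bash
python3 - <<'E'
from h import *
a=load('side11')['image'];g=cv2.cvtColor(a,cv2.COLOR_RGB2GRAY).astype(float)
def edges(f,rows):
  im=cv2.cvtColor(load(f)['image'],cv2.COLOR_RGB2GRAY).astype(float);o=[]
  for v in rows:
    d=np.diff(im[v-1:v+2,315:362].mean(0));o.append((v,315.5+d[:20].argmax(),315.5+22+d[22:].argmin()))
  return o
for f in('side9','side10','side11'):print(f,edges(f,(160,166,172,178,184,190,196,200,206,210)))
for z in(145,35,21):print(z,proj(load('side11'),(551.6,-1,z)).round(1))
# unmoved others: side view vs first picture
for n,(y,x) in dict(C=((175,240),(375,405)),B=((150,180),(392,412))).items():
  r=load('side0')['image'][y[0]:y[1],x[0]:x[1]];q=a[y[0]-6:y[1]+6,x[0]-6:x[1]+6]
  m=cv2.matchTemplate(q,r,cv2.TM_CCOEFF_NORMED);print(n,cv2.minMaxLoc(m)[1::2],'(6,6)=still')
# top view: ring of the new sleeve
t=load('top11');print('top proj of sleeve top/base',proj(t,(551.6,-1,145)),proj(t,(551.6,-1,25)))
T=cv2.cvtColor(t['image'],cv2.COLOR_RGB2GRAY);u,v=proj(t,(551.6,-1,145)).astype(int);print(T[v-16:v+17:2,u-20:u+21:2])
E
```

```text
side9 [(160, np.float64(326.5), np.float64(353.5)), (166, np.float64(323.5), np.float64(350.5)), (172, np.float64(327.5), np.float64(349.5)), (178, np.float64(327.5), np.float64(347.5)), (184, np.float64(326.5), np.float64(347.5)), (190, np.float64(326.5), np.float64(346.5)), (196, np.float64(326.5), np.float64(346.5)), (200, np.float64(324.5), np.float64(346.5)), (206, np.float64(322.5), np.float64(350.5)), (210, np.float64(323.5), np.float64(349.5))]
side10 [(160, np.float64(316.5), np.float64(360.5)), (166, np.float64(321.5), np.float64(347.5)), (172, np.float64(326.5), np.float64(360.5)), (178, np.float64(326.5), np.float64(347.5)), (184, np.float64(326.5), np.float64(347.5)), (190, np.float64(326.5), np.float64(346.5)), (196, np.float64(326.5), np.float64(346.5)), (200, np.float64(324.5), np.float64(346.5)), (206, np.float64(322.5), np.float64(349.5)), (210, np.float64(323.5), np.float64(342.5))]
side11 [(160, np.float64(332.5), np.float64(343.5)), (166, np.float64(315.5), np.float64(347.5)), (172, np.float64(326.5), np.float64(347.5)), (178, np.float64(326.5), np.float64(347.5)
[... 1307 characters left out ...]
6 116  72  72 107 248 201  34  35  33  34  34  34 238 248  46
   32  33  31]
 [ 33  95 156 103  72  73  72 241 248 114  34  33  33  33 157 248 218  32
   34  32  32]
 [ 34  77 157  83  72  71  72 100 248 247 220  72  78 234 247 248  82  31
   31  32  32]
 [ 41  59 178  90  72  72  73  72 127 246 248 248 248 248 248  88  31  31
   31  30  30]
 [ 40  33 237 151  78  72  72  72  75  89 132 197 206 161  48  31  30  31
   31  31  28]
 [ 40  40  80 225 228 139  74  78  82  86  90  97 139  60  30  31  31  30
   31  30  31]
 [ 40  40  36  96 225 230 227 203 190 227 231  96  82  31  31  31  30  30
   31  31  31]
 [ 39  40  36  36  56 176 229 231 231 231 158  41  31  29  31  30  30  31
   30  31  30]]
```

The pixel values show the bright end ring where a standing sleeve's top should project, and the edges haven't moved since release. One check of the other two sleeves in the top view, then I'll hand in.

```bash
python3 - <<'E'
from h import *
a=snap('top','top12')['image']
for n,(u,v) in dict(C=(330,267),B=(394,259)).items():
  for f in('top5','top0'):
    r=load(f)['image'][v-12:v+13,u-12:u+13];m=cv2.matchTemplate(a[v-18:v+19,u-18:u+19],r,cv2.TM_CCOEFF_NORMED);print(n,f,cv2.minMaxLoc(m)[1::2])
b=load('top11')['image'];print(np.abs(a[185:225,340:380].astype(int)-b[185:225,340:380]).mean())
print(job_done())
E
```

```text
C top5 (0.9213635325431824, (6, 6))
C top0 (0.9612599611282349, (6, 6))
B top5 (0.8806906938552856, (6, 6))
B top0 (0.9029203653335571, (6, 6))
0.5814583333333333
the job is handed in; nothing more can be done
None
```

The fallen sleeve now stands upright on its flange on the open floor of the tray, and I handed the job in at about 24 s.

- **Drawing it out:** I gripped the flange at its near edge and slid the sleeve about 92 mm to the right, out from under the plate, then about 48 mm away from the wall. The drag I read was only 2–4 N, with no sign of jamming.
- **Standing it up:** I re-gripped the barrel near its end, lifted it a few mm, turned it through 94°, lowered it until the floor took its weight, released and backed away. The highest force I read was about 10 N.

**Last checks:**
- **Position:** the sleeve is at about tray x = 45, y = −17 mm. Its flange is roughly 57 mm from the far wall, and farther from the others.
- **Still standing:** its edges did not move when I released it. In the last top picture its end ring is where a standing sleeve's should be.
- **Other sleeves:** both match their starting positions to the pixel. The match was weaker in the side view for the left one (0.61), possibly because of changed shadows; in the top view it was 0.96.
- **Not viewed by eye:** I had reached the 12-picture limit, so I checked the final state from pixel values only. Before I set it down it leaned by up to about 2°; I did not measure its lean again after release.

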